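# Open the sample-rack bay and hold its gate for loading

### The job

Open the rack bay on the bench for loading: squeeze in the catch with the round buttons first, all the way, and after it the catch with the long bars, all the way. Then take the gate by its upright post, swing it out past its detent until it stands wide open at about a right angle, and finish while still holding it there, because its spring pulls it back when let go. Leave the other things on the bench where they stand.

Things in the scene. Friction and masses are not known exactly. Their poses are not given: they have to be found in the camera images.
- bay: fixed white rack bay, a low box with vials inside. Origin on the table under the gate's hinge axis; x runs from the hinge along the shut gate, -y points out of the front, z up. Walls: x -20 to 245 mm, y 0 to 200 mm, 110 mm tall. Its deck (top at 110 mm, y 8 to 86 mm) carries the catches at y = 45 mm, one at x = 45 and one at x = 140 mm (which is where varies).
- hinge (a point): point on the gate's vertical hinge axis, 110 mm above the table. The gate is a framed clear panel 222 mm long, 8 mm thick, 24 to 105 mm above the table, with 4 steel studs up to 122 mm on its top edge, held by the catches' hooks; a sill 12 mm high lies in front near the hinge
- gate (a joint): angle of the gate, rad: 0 shut, grows as it swings out to the bay's -y side (clockwise from above), stop at 1.6. A spring closes it (about 0.1 N m shut, 0.5 N m at 1.6); the detent, a sprung ball in the sill, is a bump from 0.55 to 0.85 rad: up to about 0.7 N m to pass it; let go beyond, the gate falls back to it
- handle (a point): point to grip on the gate's upright round steel post: on its axis, 150 mm above the table. The post is 16 mm in diameter, stands free from 103 to 175 mm above the table, 205 mm along the gate from the hinge and 22 mm out in front of it (206 mm from the axis), and moves with the gate
- round_grip (a point): midpoint between the two round-button tabs of the first catch, 140 mm above the table
- round_l (a joint): squeeze of the round catch's two tabs, m: 0 out (locked), 0.009 fully in. The tabs are linked, move in together 9 mm each along the bay's x and stay where left (friction, 5 N for the pair, no spring). 48 mm over the tabs when out, 30 mm when in. Tabs: discs 28 mm in diameter, centred 140 mm above the table; grey housing 20 mm wide between them, top at 162 mm.
- bar_grip (a point): midpoint between the two long-bar tabs of the second catch, 140 mm above the table
- bar_l (a joint): squeeze of the bar catch's two tabs, m: 0 out (locked), 0.009 fully in. The tabs are linked, move in together 9 mm each along the bay's x and stay where left (friction, 5 N for the pair, no spring). 48 mm over the tabs when out, 30 mm when in. Tabs: flat bars 56 mm long (bay's y), 20 mm high, centred 140 mm above the table; grey housing 20 mm wide between them, top at 162 mm.
- beaker: bystander: open glass beaker, 60 mm across, 80 mm tall, origin at centre of its foot
- jar: bystander: closed amber jar, 52 mm across, 75 mm tall, origin at centre of its foot
- tipbox: bystander: low box with lid, 87 x 67 x 54 mm, stands in front of the bay just outside the gate's swing; origin at centre of its underside
- reagent: bystander: glass bottle 72 mm across, 155 mm tall, origin at centre of its foot
- tuberack: bystander: white block with holes, 180 x 65 x 45 mm, origin at centre of its underside
- pot: bystander: white plastic pot, 84 mm across, 100 mm tall, origin at centre of its foot

How it is judged (in metres and radians):
On the way, in this order (a step that is already met when the one before it is completed fails the run):
1. the round-button catch is squeezed in (7 mm or more) while the bar catch is still out (value of joint round_l above 0.007 m and value of joint bar_l below 0.003 m), for 0.1 s.
2. then the bar catch is squeezed in as well (7 mm or more) (value of joint bar_l above 0.007 m and value of joint gate below 0.2 rad), for 0.1 s.
3. the gate is swung past its detent (1.0 rad), fingers on it (value of joint gate above 1 rad and contact force between the fingers and gate above 0.5 N), for 0.1 s.
At the end, for the whole second after the job is handed in: the gate stands open by 1.3 rad (75 degrees) or more, at rest, the robot's fingers still hold it (contact force above 1 N), and both catches are still squeezed in (6 mm or more) (value of joint gate above 1.3 rad and velocity of joint gate between -0.1 and 0.1 rad/s and contact force between the fingers and gate above 1 N and value of joint each of round_l, bar_l above 0.006 m); the arm keeps its last pose, push and grip.
It fails at once if the bar catch is squeezed in (over 4 mm) before the round-button catch (value of joint bar_l above 0.004 m and value of joint round_l below 0.006 m).
It fails at once if a bystander is moved by more than 30 mm (distance of any of beaker, jar, tipbox, reagent, tuberack, pot from where it was at the start of the episode above 0.03 m).
It also fails if it takes over 62 s, if anything falls off the work surface, if the arm or the gripper's body presses on something with over 40 N, if the wrist force passes 120 N, or if a joint passes its speed limit or range.

### The arm

A 6-joint arm with a two-finger parallel gripper is mounted at the origin on the work surface. World frame = base frame: x ahead of the robot, y to its left, z up, the work surface at z = 0. Lengths are in mm, angles in rad, forces in N, time in s.
With the tool pointing down it reaches from about 350 to 975 mm from the base axis. Payload 7.1 kg.
Tool frame: the origin (TCP) lies at the very end of the fingers, on their centre line; the grasp point (between the pads) lies 19 mm behind it (ctrl.grip_point_offset is the distance from the TCP to the grasp point, in mm); x points along the fingers, y is the direction in which the jaws open and shut, and the axes are right-handed (so a half turn about x gives the same grasp; the last joint's range is limited). The gripper opens to 88 mm and grips with 3 to 60 N. Pads are 20 mm wide; open, the fingers measure 115 mm over their backs; the gripper's body (75 mm by 178 mm) begins 61 mm behind the grasp point.
Start: joints at [-1.198, 0.423, 1.63, -0, 1.089, -0.019], TCP at [238.674, -577.615, 222.675] pointing down, gripper open.
Joint ranges: [-3, 3], [-0.9, 2.11], [0.09, 2.58], [-1.31, 4.45], [0.11, 2.69], [-2.54, 2.54]. Speed limits (rad/s): [2.39, 2.39, 3.01, 3.14, 3.14, 3.14].

### API

Orientations are given as a rotation vector (axis times angle).
In Python, from workcell import ctrl, vision, workorder gives the robot as it stands.
- The arm moves only by the shell command python3 -m crank 'ROWS'. ROWS is JSON, a list of rows, each a list of 3 entries, a list of its own where there are three numbers: the shift along the tool's x, y, z in m, then the turn, a rotation vector about the tool's x, y, z in rad, then the finger opening in m, from 0 to 0.0878. In form: [[[dx, dy, dz], [wx, wy, wz], jaw], ...]. A call has exactly 8 rows; each row shifts and turns the commanded pose from where the row before left it, along the tool's axes as they then stand; what a row does not reach is not made up. A row lasts 1/12 s, in which the tool goes at most 41.7 mm and 7.16 degrees, less where a joint would pass 70% of its speed; a pose out of reach is approached as far as the arm can. A call with a gripper value outside its range is refused whole. The fingers move at their own pace and stop on an object; the grip force is fixed at half the most. Time passes only in rows, so rows that do not move let the fingers close, or fill a call up. It gives the time, the measured TCP pose, the force and the opening at its end, in the units of the state.
- ctrl.get_obs(): the state, without advancing time (a new reading comes with each control period).
- vision.get_image(name): name is "scene" or "top" or "wrist"; returns a dict with "img" (420x560x3 uint8, blue, green, red), "mtx" (3x3 intrinsics, pixels), "rvec" (rotation vector, rad) and "tvec" (3), from world to camera coordinates, as OpenCV has them; the wrist camera has in their place "hand_eye" (4x4, takes a point from camera to tool coordinates, whose origin is the TCP and whose axes are the tool frame's). Camera axes: x right, y down, z forward; pixel columns grow to the right and rows downward; lengths in mm; the calibration is good to about 2 mm. The wrist camera is an equidistant fisheye: a pixel r from the principal point sees the ray r / f radians off the axis. A picture is of the moment at which its call begins: read the wrist's pose just before it. There is no depth.
- workorder.close_job(): hands the job in, once; it reports no verdict.
The state is a dict: "t": time; "qpos": joint angles; "qvel": joint speeds; "joint_torque": joint torques, N m; "ee_pos": TCP position; "orientation": TCP orientation; "ft_force": force on the tool from outside, world axes, zero at the start; "moment": the same for the moment, N m; "width": finger opening in mm.
Only numpy, scipy, OpenCV 4.12 (cv2) and the standard library are available. Lean on these libraries where they do the work, as an engineer would, in place of code of your own. Each camera call takes 0.05 s, during which the arm holds its last target.

## Working session

There is one attempt and no reset: what is moved stays moved. The work goes in short steps, Python scripts to look and compute and a shell command to move; the robot and the scene stay as the last step left them, time stands still between calls to the robot, and variables do not carry over. Pictures are saved under pics/ and viewed, and the job is handed in when it is done.

```bash
ls; mkdir -p pics; python3 - <<'E'
from workcell import ctrl, vision
import cv2, pickle
o=ctrl.get_obs(); print(o)
d={}
for n in("scene","top","wrist"):
    r=vision.get_image(n); d[n]=r; cv2.imwrite(f"pics/{n}0.png",r["img"])
    print(n,{k:v for k,v in r.items() if k!="img"})
pickle.dump((o,d),open("v0.pkl","wb"))
E
```

```text
pics
{'t': 0.0, 'qpos': array([-1.19802252e+00,  4.23799920e-01,  1.63068719e+00, -5.14484175e-05,
        1.08860687e+00, -1.89834459e-02]), 'qvel': array([-1.77132580e-04,  6.14407388e-04,  8.49340379e-04,  6.55449356e-04,
        3.44393063e-04,  5.58302984e-05]), 'joint_torque': array([-1.83715514e-03, -5.44639707e+01, -2.73663050e+01,  6.43723737e-02,
        2.26852455e-02, -1.13981339e-04]), 'ee_pos': array([ 238.45074092, -577.12286637,  221.92835472]), 'orientation': array([ 2.0067973 ,  0.39978601, -2.00742969]), 'ft_force': array([0.34334773, 1.0266795 , 0.97681932]), 'moment': array([-0.02888687, -0.01120874,  0.00602277]), 'width': 88.04486907037135}
scene {'mtx': array([[409.99542358,   0.        , 282.6890959 ],
       [  0.        , 409.99542358, 210.48407822],
       [  0.        ,   0.        ,   1.        ]]), 'rvec': array([ 0.87336544,  2.63868656, -0.95766557]), 'tvec': array([ 471.91521438, -193.04767063, 1505.035798  ])}
top {'mtx': array([[437.85948259,   0.        , 274.95779373],
       [  0.        , 437.85948259, 208.25309006],
       [  0.        ,   0.        ,   1.        ]]), 'rvec': array([ 2.06594124, -2.14722999,  0.22542965]), 'tvec': array([  17.21735804,  612.10188499, 1571.52669973])}
wrist {'mtx': array([[325.1922621 ,   0.        , 280.41602908],
       [  0.        , 325.1922621 , 211.36083358],
       [  0.        ,   0.        ,   1.        ]]), 'hand_eye': array([[ 3.64058856e-04, -2.94252321e-01,  9.55727701e-01,
        -1.61538352e+02],
       [ 9.99999815e-01,  5.73613084e-04, -2.04317409e-04,
        -1.90036346e-01],
       [-4.88097043e-04,  9.55727599e-01,  2.94252475e-01,
        -8.11560629e+01],
       [ 0.00000000e+00,  0.00000000e+00,  0.00000000e+00,
         1.00000000e+00]])}
```

View pics/scene0.png

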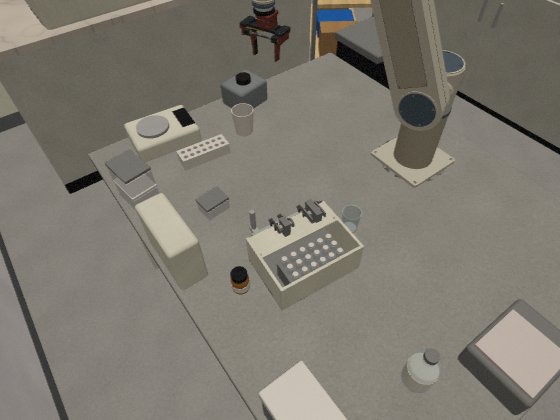

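View pics/top0.png

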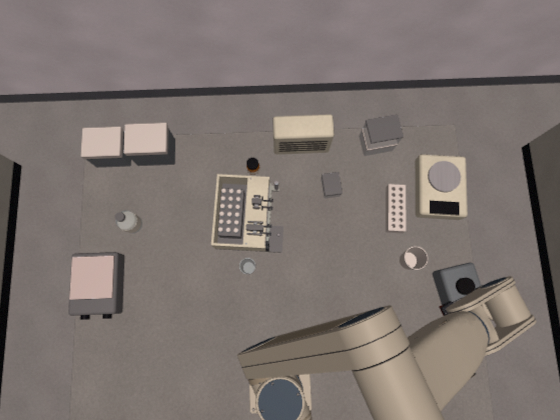

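View pics/wrist0.png

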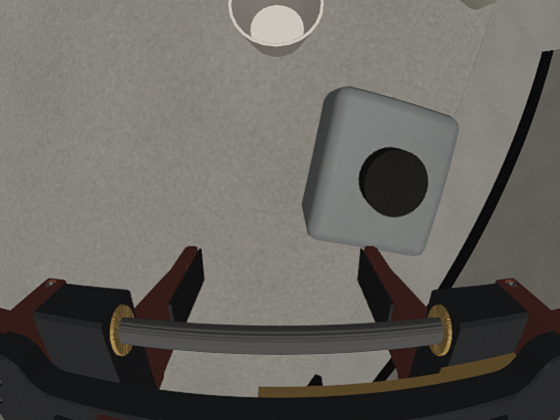

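```bash
cat > h.py <<'E'
import cv2, numpy as np
from scipy.spatial.transform import Rotation as R
def ray(r,px):
    p=np.array([[px]],float); n=cv2.undistortPoints(p,r["mtx"],None)[0,0]
    M=cv2.Rodrigues(r["rvec"])[0]; d=M.T@np.array([n[0],n[1],1]); c=-M.T@r["tvec"]; return c,d/np.linalg.norm(d)
def plane(r,px,z):
    c,d=ray(r,px); return c+d*(z-c[2])/d[2]
def two(r1,p1,r2,p2):
    c1,d1=ray(r1,p1);c2,d2=ray(r2,p2)
    s=np.linalg.lstsq(np.stack([d1,-d2],1),c2-c1,rcond=None)[0]
    a=c1+s[0]*d1;b=c2+s[1]*d2; return (a+b)/2,np.linalg.norm(a-b)
def proj(r,P):
    return cv2.projectPoints(np.array(P,float).reshape(-1,1,3),r["rvec"],r["tvec"],r["mtx"],None)[0][:,0]
def wproj(r,o,P):
    Rt=R.from_rotvec(o["orientation"]).as_matrix(); H=r["hand_eye"]
    pt=(np.array(P,float).reshape(-1,3)-o["ee_pos"])@Rt
    pc=(pt-H[:3,3])@H[:3,:3]
    th=np.arctan2(np.hypot(pc[:,0],pc[:,1]),pc[:,2]); ph=np.arctan2(pc[:,1],pc[:,0]); K=r["mtx"]
    return np.stack([K[0,2]+K[0,0]*th*np.cos(ph),K[1,2]+K[1,1]*th*np.sin(ph)],1)
def wray(r,o,px):
    K=r["mtx"];x=(px[0]-K[0,2])/K[0,0];y=(px[1]-K[1,2])/K[1,1];th=np.hypot(x,y)
    d=np.array([x/th*np.sin(th),y/th*np.sin(th),np.cos(th)]) if th>0 else np.array([0,0,1.])
    H=r["hand_eye"];Rt=R.from_rotvec(o["orientation"]).as_matrix()
    return Rt@H[:3,3]+o["ee_pos"],Rt@H[:3,:3]@d
def wplane(r,o,px,z):
    c,d=wray(r,o,px);return c+d*(z-c[2])/d[2]
def crop(im,x0,y0,x1,y1,s,f):
    cv2.imwrite(f,cv2.resize(im[y0:y1,x0:x1],None,fx=s,fy=s,interpolation=cv2.INTER_CUBIC))
E
python3 - <<'E'
import pickle
from h import *
o,d=pickle.load(open("v0.pkl","rb"))
crop(d["top"]["img"],200,140,350,280,5,"pics/topc.png")
crop(d["scene"]["img"],185,180,375,310,4,"pics/scc.png")
E
```

```text
(no output)
```

View pics/topc.png

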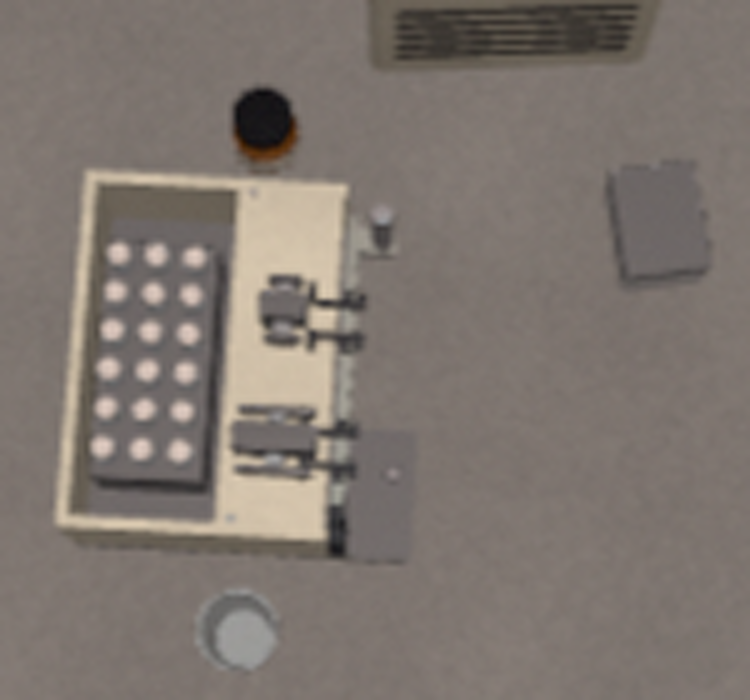

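View pics/scc.png

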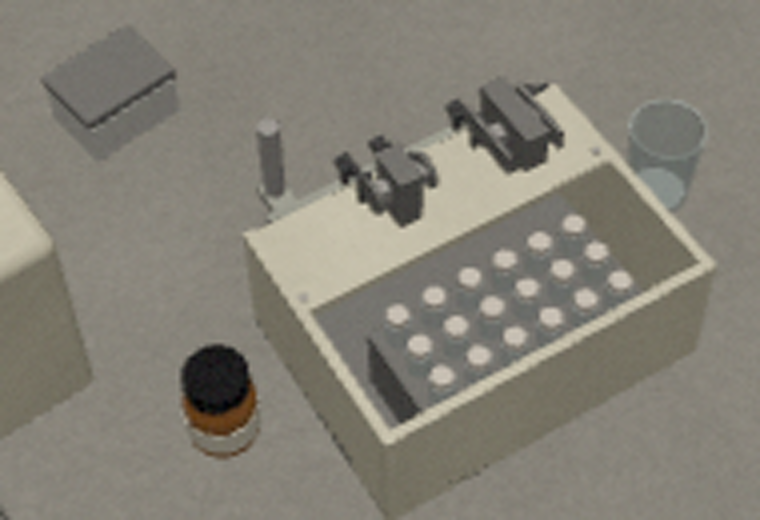

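```bash
python3 - <<'E'
import pickle
from h import *
o,d=pickle.load(open("v0.pkl","rb"));t=d["top"];s=d["scene"]
tp=lambda x,y:(x/5+200-.4,y/5+140-.4); sp=lambda x,y:(x/4+185-.4,y/4+180-.4)
B=np.array([[245,200],[245,0],[-20,0],[-20,200]],float)
W=np.array([plane(t,tp(*c),110)[:2] for c in [(86,170),(350,184),(330,542),(55,527)]])
# scene: far corners
W2=np.array([plane(s,sp(*c),110)[:2] for c in [(390,440),(245,235),(553,82),(715,265)]])
for w in(W,W2):
    bc=B.mean(0);wc=w.mean(0);H=(B-bc).T@(w-wc)
    th=np.arctan2(H[0,1]-H[1,0],H[0,0]+H[1,1]);Rm=np.array([[np.cos(th),-np.sin(th)],[np.sin(th),np.cos(th)]])
    t0=wc-Rm@bc;print(th,t0,(w-(B@Rm.T+t0)).round(1).tolist())
    for n,p in dict(handle=[205,-22],rnd=[140,45],bar=[45,45]).items():print(n,Rm@p+t0)
print(plane(t,tp(382,213),175),plane(s,sp(268,126),175))
print("round",plane(t,tp(284,307),162),plane(s,sp(402,153),162)); print("bar",plane(t,tp(274,437),162),plane(s,sp(523,105),162))
for n,a,b,z in(("jar",(263,118),(216,376),75),("beaker",(236,628),(668,128),80),("tipbox",(662,222),(110,72),54)): print(n,plane(t,tp(*a),z),plane(s,sp(*b),z))
E
```

```text
-0.09208414848556247 [479.48203065  29.31294275] [[0.7, -1.9], [0.5, 2.1], [-0.6, 1.4], [-0.6, -1.6]]
handle [681.59050742 -11.44443225]
rnd [623.02681859  61.24871978]
bar [528.42930985  69.98435603]
-0.08590802587527677 [477.37975018  28.40136907] [[-3.3, -4.7], [-0.0, 4.7], [1.0, 2.3], [2.3, -2.3]]
handle [679.73609325 -11.1069898 ]
rnd [620.72456239  61.22308158]
bar [526.07490582  69.37430913]
[682.48259165 -13.41364277 175.        ] [679.93620404 -13.15041372 175.        ]
round [620.11756628  58.2667026  162.        ] [614.48220802  52.67924212 162.        ]
bar [527.35796496  67.91983198 162.        ] [520.876845    69.07436478 162.        ]
jar [789.16553697  73.51211834  75.        ] [790.17358221  76.24950348  75.        ]
beaker [403.18389281 103.07566574  80.        ] [400.338089   101.26795352  80.        ]
tipbox [ 700.97906119 -227.2740505    54.        ] [ 701.73534838 -225.26569351   54.        ]
```

```bash
cat >> h.py <<'E'
def need(o,tgt,yaw=None):
    # delta in tool frame to TCP target tgt; yaw: desired heading of tool y (mod pi), about vertical
    Rt=R.from_rotvec(o["orientation"]).as_matrix()
    print("tool axes\n",Rt.round(4).tolist(),"pos",o["ee_pos"].round(1),"F",o["ft_force"].round(1),"w",round(o["width"],1))
    print("shift tool mm",(Rt.T@(np.array(tgt)-o["ee_pos"])).round(1))
    if yaw is not None:
        for k in(0,1):
            y=yaw+k*np.pi
            D=np.stack([[0,0,-1],[np.cos(y),np.sin(y),0],np.cross([0,0,-1],[np.cos(y),np.sin(y),0])],1)
            print("turn tool",R.from_matrix(Rt.T@D).as_rotvec().round(4))
E
python3 - <<'E'
from h import *
from workcell import ctrl
o=ctrl.get_obs(); need(o,[560,60,290],-0.089)
E
```

```text
tool axes
 [[-0.0004, 0.3819, -0.9242], [0.0011, -0.9242, -0.3819], [-1.0, -0.0012, -0.0]] pos [ 238.5 -577.2  222.1] F [0.6 0.  0.3] w 87.6
shift tool mm [ -67.4 -466.3 -540.4]
turn tool [-1.09e+00 -6.00e-04  1.00e-03]
turn tool [2.0516e+00 1.2000e-03 7.0000e-04]
```

```bash
R='[[-0.003,-0.0194,-0.0225],[0,0,0],0.0878]'; 
python3 -m crank '[[[-0.003,-0.0194,-0.0225],[0,0,0],0.0878],[[-0.003,-0.0194,-0.0225],[0,0,0],0.0878],[[-0.003,-0.0194,-0.0225],[0,0,0],0.0878],[[-0.003,-0.0194,-0.0225],[0,0,0],0.0878],[[-0.003,-0.0194,-0.0225],[0,0,0],0.0878],[[-0.003,-0.0194,-0.0225],[0,0,0],0.0878],[[-0.003,-0.0194,-0.0225],[0,0,0],0.0878],[[-0.003,-0.0194,-0.0225],[0,0,0],0.0878]]'
python3 -m crank '[[[-0.003,-0.0194,-0.0225],[0,0,0],0.0878],[[-0.003,-0.0194,-0.0225],[0,0,0],0.0878],[[-0.003,-0.0194,-0.0225],[0,0,0],0.0878],[[-0.003,-0.0194,-0.0225],[0,0,0],0.0878],[[-0.003,-0.0194,-0.0225],[0,0,0],0.0878],[[-0.003,-0.0194,-0.0225],[0,0,0],0.0878],[[-0.003,-0.0194,-0.0225],[0,0,0],0.0878],[[-0.003,-0.0194,-0.0225],[0,0,0],0.0878]]'
```

```text
t: 0.82
ee_pos: [346.0, -364.0, 246.7]
orientation: [2.007, 0.398, -2.007]
ft_force: [1.7, 0.7, -0.6]
width: 87.8
t: 1.48
ee_pos: [453.2, -151.8, 270.8]
orientation: [2.006, 0.398, -2.007]
ft_force: [-0.6, 0.5, 0.1]
width: 88.0
```

```bash

python3 -m crank '[[[-0.003,-0.0194,-0.0225],[0,0,0],0.0878],[[-0.003,-0.0194,-0.0225],[0,0,0],0.0878],[[-0.003,-0.0194,-0.0225],[0,0,0],0.0878],[[-0.003,-0.0194,-0.0225],[0,0,0],0.0878],[[-0.003,-0.0194,-0.0225],[0,0,0],0.0878],[[-0.003,-0.0194,-0.0225],[0,0,0],0.0878],[[-0.003,-0.0194,-0.0225],[0,0,0],0.0878],[[-0.003,-0.0194,-0.0225],[0,0,0],0.0878]]'
python3 -m crank '[[[0,0,0],[-0.1,0,0],0.0878],[[0,0,0],[-0.1,0,0],0.0878],[[0,0,0],[-0.1,0,0],0.0878],[[0,0,0],[-0.1,0,0],0.0878],[[0,0,0],[-0.1,0,0],0.0878],[[0,0,0],[-0.1,0,0],0.0878],[[0,0,0],[-0.1,0,0],0.0878],[[0,0,0],[-0.1,0,0],0.0878]]'
python3 -m crank '[[[0,0,0],[-0.1,0,0],0.0878],[[0,0,0],[-0.1,0,0],0.0878],[[0,0,0],[-0.09,0,0],0.0878],[[0,0,0],[0,0,0],0.0878],[[0,0,0],[0,0,0],0.0878],[[0,0,0],[0,0,0],0.0878],[[0,0,0],[0,0,0],0.0878],[[0,0,0],[0,0,0],0.0878]]'
python3 - <<'E'
from h import *
from workcell import ctrl,vision
import pickle
o=ctrl.get_obs(); r=vision.get_image("wrist"); pickle.dump((o,r),open("v1.pkl","wb"))
cv2.imwrite("pics/w1.png",r["img"]); print(o["qpos"]); need(o,[621.5,60,290],-0.089)
E
```

```text
t: 2.15
ee_pos: [560.2, 60.4, 294.6]
orientation: [2.006, 0.398, -2.007]
ft_force: [0.1, 0.3, 0.5]
width: 88.0
t: 2.82
ee_pos: [559.7, 58.9, 294.4]
orientation: [1.479, 1.009, -1.48]
ft_force: [0.1, 0.7, -0.8]
width: 87.6
t: 3.48
ee_pos: [560.0, 58.9, 294.7]
orientation: [1.275, 1.165, -1.275]
ft_force: [0.4, -0.4, -0.4]
width: 87.7
[8.36403548e-02 2.55017233e-01 1.69850506e+00 2.45225945e-05
 1.18808964e+00 1.73802951e-01]
tool axes
 [[-0.0, 0.9959, -0.09], [0.0, -0.09, -0.9959], [-1.0, -0.0, -0.0]] pos [560.   58.9 294.7] F [ 0.4 -0.4 -0.4] w 87.7
shift tool mm [ 4.7 61.2 -6.6]
turn tool [-0.0012 -0.      0.    ]
turn tool [3.1404 0.     0.    ]
```

View pics/w1.png

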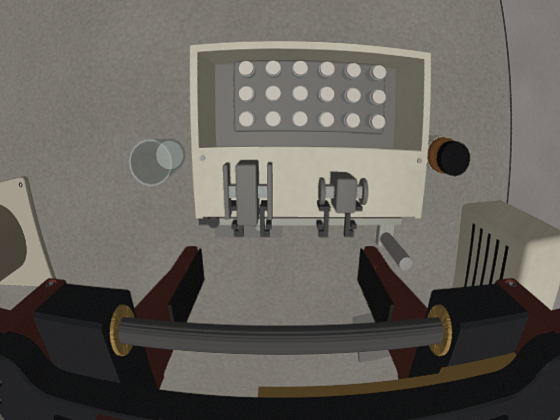

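```bash
python3 - <<'E'
import pickle
from h import *
o,r=pickle.load(open("v1.pkl","rb"))
th=-0.089;Rm=np.array([[np.cos(th),-np.sin(th)],[np.sin(th),np.cos(th)]]);t0=np.array([478.4,29.0])
P=[(245,200,110),(245,0,110),(-20,0,110),(-20,200,110),(205,-22,175),(140,45,140),(164,45,140),(116,45,140),(45,45,140),(69,45,140),(21,45,140)]
W=[np.r_[Rm@p[:2]+t0,p[2]] for p in P]
im=cv2.resize(r["img"],None,fx=3,fy=3,interpolation=cv2.INTER_CUBIC)
for p,q in zip(P,wproj(r,o,W)):
    print(p,q.round(1)); cv2.drawMarker(im,tuple(int(v) for v in q*3+1),(0,0,255),cv2.MARKER_CROSS,10,1)
cv2.imwrite("pics/w1o.png",im[100:860,540:1320])
cv2.imwrite("pics/w1p.png",cv2.resize(im[440:760,640:1060],None,fx=1.8,fy=1.8))
E
```

```text
(245, 200, 110) [429.2  50.4]
(245, 0, 110) [419.4 220.7]
(-20, 0, 110) [194.9 221.2]
(-20, 200, 110) [188.3  43.4]
(205, -22, 175) [405.4 262.1]
(140, 45, 140) [341.3 188.7]
(164, 45, 140) [364.2 188.9]
(116, 45, 140) [317.8 188.5]
(45, 45, 140) [246.9 188.5]
(69, 45, 140) [270.9 188.4]
(21, 45, 140) [223.3 188.7]
```

View pics/w1o.png

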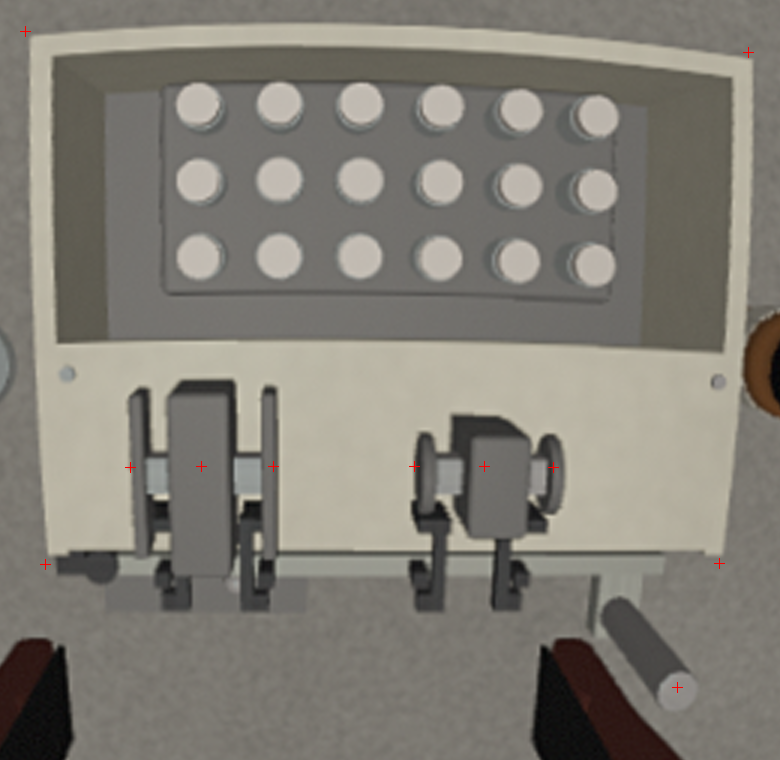

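View pics/w1p.png

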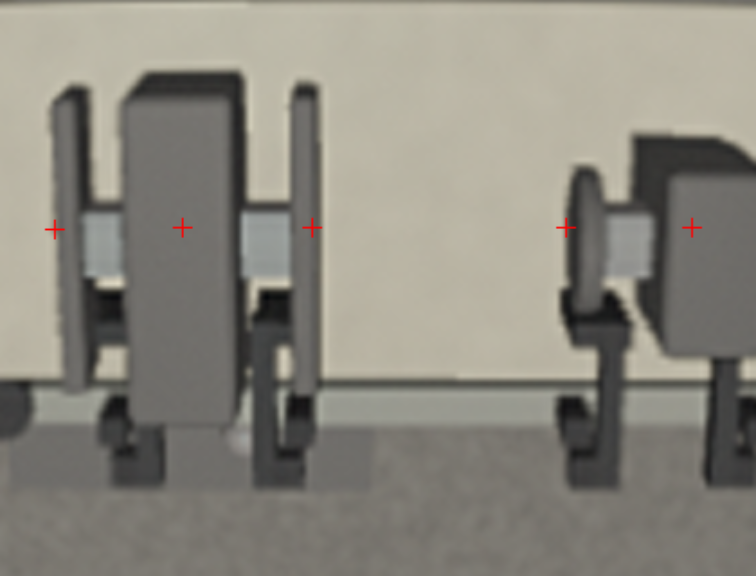

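```bash

python3 -m crank '[[[0,0.0156,-0.0018],[0,0,0],0.072],[[0,0.0156,-0.0018],[0,0,0],0.072],[[0,0.0156,-0.0018],[0,0,0],0.072],[[0,0.0156,-0.0018],[0,0,0],0.072],[[0.02,0,0],[0,0,0],0.072],[[0.02,0,0],[0,0,0],0.072],[[0.02,0,0],[0,0,0],0.072],[[0,0,0],[0,0,0],0.072]]'
python3 - <<'E'
from h import *
from workcell import ctrl,vision
o=ctrl.get_obs(); r=vision.get_image("wrist")
cv2.imwrite("pics/w2.png",r["img"]); need(o,[622.9,60.4,124],-0.089)
E
```

```text
t: 4.2
ee_pos: [620.4, 60.3, 230.6]
orientation: [1.271, 1.17, -1.28]
ft_force: [-1.5, 0.2, -0.2]
width: 72.2
tool axes
 [[-0.0069, 0.996, -0.0895], [-0.0005, -0.0895, -0.996], [-1.0, -0.0068, 0.0011]] pos [620.4  60.3 230.6] F [-1.5  0.2 -0.2] w 72.2
shift tool mm [106.5   3.2  -0.4]
turn tool [-0.0006  0.0011  0.0068]
turn tool [ 3.141e+00  1.070e-02 -1.800e-03]
```

View pics/w2.png

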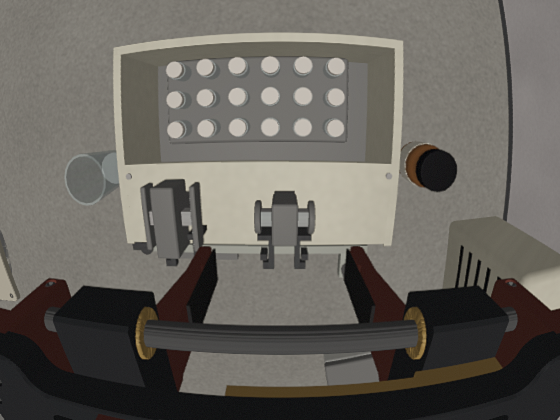

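```bash

python3 -m crank '[[[0,0.0015,0],[0,0,0],0.072],[[0.02,0.001,0],[0,0,0],0.072],[[0.02,0,0],[0,0,0],0.072],[[0.02,0,0],[0,0,0],0.072],[[0.015,0,0],[0,0,0],0.072],[[0.015,0,0],[0,0,0],0.072],[[0,0,0],[0,0,0],0.072],[[0,0,0],[0,0,0],0.072]]'
python3 - <<'E'
from h import *
from workcell import ctrl,vision
o=ctrl.get_obs(); r=vision.get_image("wrist")
cv2.imwrite("pics/w3.png",r["img"]); need(o,[622.9,60.4,124],-0.089)
E
```

```text
t: 4.92
ee_pos: [625.9, 60.4, 145.6]
orientation: [1.275, 1.165, -1.274]
ft_force: [0.2, 0.0, 0.9]
width: 72.0
tool axes
 [[0.0008, 0.996, -0.089], [0.0001, -0.089, -0.996], [-1.0, 0.0008, -0.0001]] pos [625.9  60.4 145.6] F [0.2 0.  0.9] w 72.0
shift tool mm [21.6 -3.   0.2]
turn tool [-0.0001 -0.0001 -0.0008]
turn tool [ 3.1415e+00 -1.2000e-03  2.0000e-04]
```

View pics/w3.png

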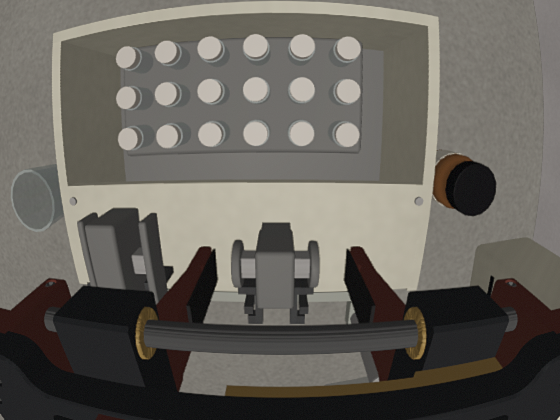

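```bash

python3 - <<'E'
from h import *
from workcell import ctrl,vision
o=ctrl.get_obs(); r=vision.get_image("wrist")
for p in((237,266),(314,266)): print(wplane(r,o,p,140))
E
python3 -m crank '[[[0,-0.0029,0],[0,0,0],0.072],[[0.011,0,0],[0,0,0],0.072],[[0.0105,0,0],[0,0,0],0.072],[[0,0,0],[0,0,0],0.072],[[0,0,0],[0,0,0],0.072],[[0,0,0],[0,0,0],0.072],[[0,0,0],[0,0,0],0.072],[[0,0,0],[0,0,0],0.072]]'
python3 - <<'E'
from h import *
from workcell import ctrl,vision
o=ctrl.get_obs(); r=vision.get_image("wrist")
cv2.imwrite("pics/w4.png",r["img"]); need(o,[622.9,60.4,124],-0.089)
E
```

```text
[601.07151768  59.21470589 140.        ]
[645.41205913  55.31921183 140.        ]
t: 5.68
ee_pos: [622.7, 60.6, 123.4]
orientation: [1.275, 1.165, -1.274]
ft_force: [-0.4, 0.7, 0.1]
width: 71.7
tool axes
 [[0.0005, 0.996, -0.0889], [0.0, -0.0889, -0.996], [-1.0, 0.0005, -0.0001]] pos [622.7  60.6 123.4] F [-0.4  0.7  0.1] w 71.7
shift tool mm [-0.6  0.3  0.2]
turn tool [-0.     -0.0001 -0.0005]
turn tool [ 3.1416e+00 -9.0000e-04  2.0000e-04]
```

View pics/w4.png

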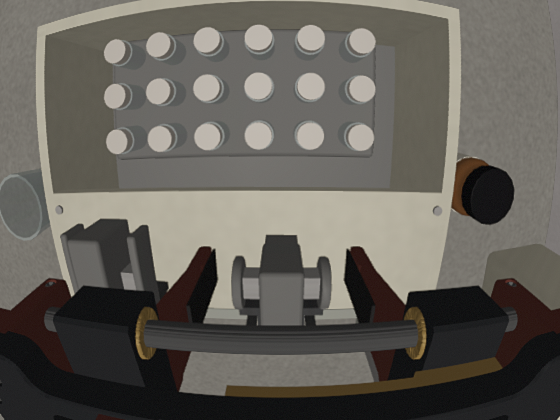

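```bash

python3 -m crank '[[[0,0,0.002],[0,0,0],0.06],[[0,0,0],[0,0,0],0.04],[[0,0,0],[0,0,0],0.02],[[0,0,0],[0,0,0],0.02],[[0,0,0],[0,0,0],0.02],[[0,0,0],[0,0,0],0.02],[[0,0,0],[0,0,0],0.02],[[0,0,0],[0,0,0],0.02]]'
python3 -m crank '[[[0,0,0],[0,0,0],0.02],[[0,0,0],[0,0,0],0.02],[[0,0,0],[0,0,0],0.02],[[0,0,0],[0,0,0],0.02],[[0,0,0],[0,0,0],0.02],[[0,0,0],[0,0,0],0.02],[[0,0,0],[0,0,0],0.02],[[0,0,0],[0,0,0],0.02]]'
python3 - <<'E'
from h import *
from workcell import ctrl,vision
o=ctrl.get_obs(); r=vision.get_image("wrist")
cv2.imwrite("pics/w5.png",r["img"]); need(o,[622.9,60.4,124],-0.089)
E
```

```text
t: 6.4
ee_pos: [622.7, 58.5, 123.6]
orientation: [1.275, 1.165, -1.274]
ft_force: [2.2, -0.8, 2.9]
width: 28.7
t: 7.07
ee_pos: [622.7, 58.5, 123.6]
orientation: [1.275, 1.165, -1.274]
ft_force: [2.6, -1.5, 5.4]
width: 29.0
tool axes
 [[0.0012, 0.996, -0.0889], [-0.0, -0.0889, -0.996], [-1.0, 0.0012, -0.0001]] pos [622.7  58.5 123.6] F [ 2.6 -1.5  5.4] w 29.0
shift tool mm [-0.4  0.  -1.9]
turn tool [-0.     -0.0001 -0.0012]
turn tool [ 3.1416e+00 -1.9000e-03  1.0000e-04]
```

View pics/w5.png

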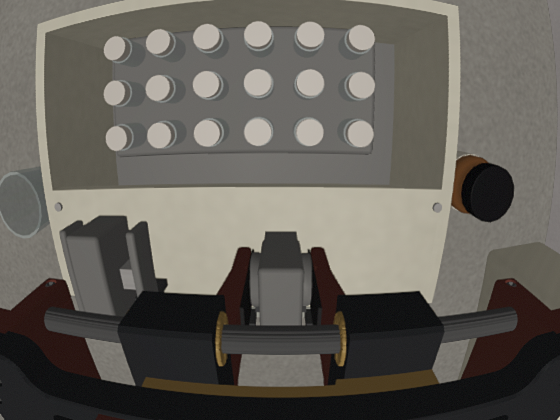

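```bash

python3 -m crank '[[[0,0,0],[0,0,0],0.072],[[0,0,0],[0,0,0],0.072],[[0,0,0],[0,0,0],0.072],[[0,0,0],[0,0,0],0.072],[[0,0,0],[0,0,0],0.072],[[-0.02,0,0],[0,0,0],0.072],[[-0.02,0,0],[0,0,0],0.072],[[-0.02,0,0],[0,0,0],0.072]]'
python3 -m crank '[[[-0.015,0,0],[0,0,0],0.072],[[0,-0.019,0],[0,0,0],0.072],[[0,-0.019,0],[0,0,0],0.072],[[0,-0.019,0],[0,0,0],0.072],[[0,-0.019,0],[0,0,0],0.072],[[0,-0.019,0],[0,0,0],0.072],[[0,0,0],[0,0,0],0.072],[[0,0,0],[0,0,0],0.072]]'
python3 - <<'E'
from h import *
from workcell import ctrl,vision
o=ctrl.get_obs(); r=vision.get_image("wrist")
cv2.imwrite("pics/w6.png",r["img"]); need(o,[528.2,67,124],-0.089)
E
```

```text
t: 7.78
ee_pos: [621.5, 58.6, 183.2]
orientation: [1.273, 1.167, -1.276]
ft_force: [0.2, 0.7, 0.6]
width: 71.9
t: 8.45
ee_pos: [527.2, 67.1, 198.4]
orientation: [1.274, 1.166, -1.274]
ft_force: [0.3, 0.2, 0.1]
width: 72.2
tool axes
 [[0.0001, 0.9961, -0.0884], [0.0, -0.0884, -0.9961], [-1.0, 0.0001, -0.0]] pos [527.2  67.1 198.4] F [0.3 0.2 0.1] w 72.2
shift tool mm [74.4  1.   0. ]
turn tool [ 0.0005 -0.     -0.0001]
turn tool [-3.1411e+00  2.0000e-04 -0.0000e+00]
```

View pics/w6.png

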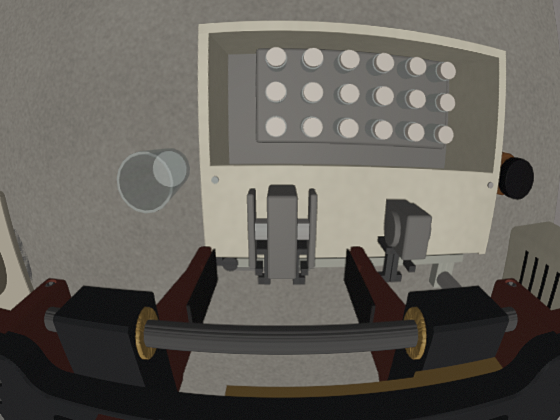

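```bash

python3 -m crank '[[[0,0.001,0],[0,0,0],0.072],[[0.02,0,0],[0,0,0],0.072],[[0.02,0,0],[0,0,0],0.072],[[0.02,0,0],[0,0,0],0.072],[[0.0145,0,0],[0,0,0],0.072],[[0,0,0],[0,0,0],0.072],[[0,0,0],[0,0,0],0.072],[[0,0,0],[0,0,0],0.072]]'
python3 - <<'E'
from h import *
from workcell import ctrl,vision
o=ctrl.get_obs(); r=vision.get_image("wrist")
cv2.imwrite("pics/w7.png",r["img"]); need(o,[528.2,67,124],-0.089)
E
```

```text
t: 9.17
ee_pos: [529.7, 66.9, 124.3]
orientation: [1.275, 1.165, -1.274]
ft_force: [0.7, 0.9, 0.1]
width: 71.9
tool axes
 [[0.0011, 0.996, -0.0891], [0.0001, -0.0891, -0.996], [-1.0, 0.0011, -0.0002]] pos [529.7  66.9 124.3] F [0.7 0.9 0.1] w 71.9
shift tool mm [ 0.3 -1.5  0.1]
turn tool [-0.0002 -0.0002 -0.0011]
turn tool [ 3.1414e+00 -1.7000e-03  4.0000e-04]
```

View pics/w7.png

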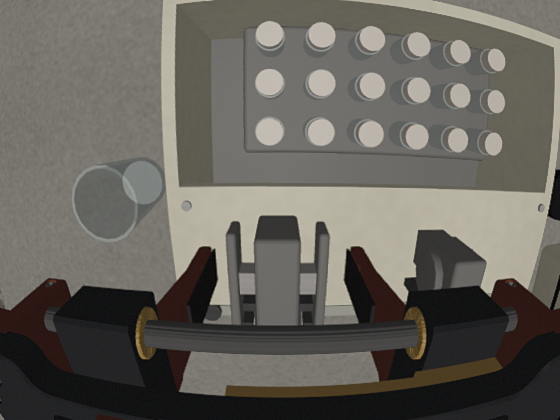

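```bash

python3 -m crank '[[[0,-0.0014,0],[0,0,0],0.06],[[0,0,0],[0,0,0],0.04],[[0,0,0],[0,0,0],0.02],[[0,0,0],[0,0,0],0.02],[[0,0,0],[0,0,0],0.02],[[0,0,0],[0,0,0],0.02],[[0,0,0],[0,0,0],0.02],[[0,0,0],[0,0,0],0.02]]'
python3 -m crank '[[[0,0,0],[0,0,0],0.02],[[0,0,0],[0,0,0],0.02],[[0,0,0],[0,0,0],0.02],[[0,0,0],[0,0,0],0.02],[[0,0,0],[0,0,0],0.02],[[0,0,0],[0,0,0],0.02],[[0,0,0],[0,0,0],0.02],[[0,0,0],[0,0,0],0.02]]'
python3 -m crank '[[[0,0,0],[0,0,0],0.072],[[0,0,0],[0,0,0],0.072],[[0,0,0],[0,0,0],0.072],[[0,0,0],[0,0,0],0.072],[[0,0,0],[0,0,0],0.072],[[-0.02,0,0],[0,0,0],0.072],[[-0.02,0,0],[0,0,0],0.072],[[-0.02,0,0],[0,0,0],0.072]]'
python3 -m crank '[[[-0.015,0,0],[0,0,0],0.072],[[-0.02,0,0],[0,0,0],0.072],[[-0.02,0,0],[0,0,0],0.072],[[-0.02,0,0],[0,0,0],0.072],[[0,0,0],[0,0,0],0.072],[[0,0,0],[0,0,0],0.072],[[0,0,0],[0,0,0],0.072],[[0,0,0],[0,0,0],0.072]]'
python3 - <<'E'
from h import *
from workcell import ctrl,vision
o=ctrl.get_obs(); r=vision.get_image("wrist")
cv2.imwrite("pics/w8.png",r["img"]); need(o,[681.5,-12.8,240],-0.089)
E
```

```text
t: 9.88
ee_pos: [528.1, 67.1, 124.5]
orientation: [1.276, 1.164, -1.273]
ft_force: [1.3, -1.1, 7.4]
width: 29.0
t: 10.55
ee_pos: [528.1, 67.1, 124.5]
orientation: [1.276, 1.164, -1.273]
ft_force: [1.4, -0.5, 7.4]
width: 28.9
t: 11.22
ee_pos: [526.6, 67.0, 183.9]
orientation: [1.273, 1.167, -1.276]
ft_force: [0.3, -0.9, -1.0]
width: 72.1
t: 11.88
ee_pos: [526.3, 67.0, 257.3]
orientation: [1.273, 1.167, -1.276]
ft_force: [-1.1, 0.9, -0.2]
width: 72.2
tool axes
 [[-0.0024, 0.996, -0.0889], [-0.0002, -0.0889, -0.996], [-1.0, -0.0024, 0.0004]] pos [526.3  67.  257.3] F [-1.1  0.9 -0.2] w 72.2
shift tool mm [ 16.9 161.7  65.6]
turn tool [-0.      0.0004  0.0024]
turn tool [ 3.1416e+00  3.8000e-03 -7.0000e-04]
```

View pics/w8.png

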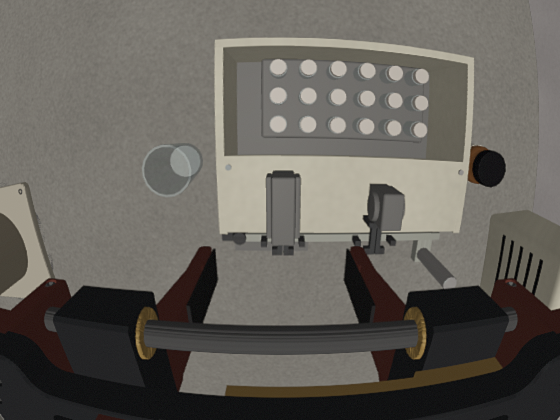

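```bash

python3 - <<'E'
from h import *
from workcell import ctrl,vision
o=ctrl.get_obs(); r=vision.get_image("wrist")
print(wplane(r,o,(451,283),175))
E
python3 -m crank '[[[0,0.0202,0.0082],[0,0,0],0.072],[[0,0.0202,0.0082],[0,0,0],0.072],[[0,0.0202,0.0082],[0,0,0],0.072],[[0,0.0202,0.0082],[0,0,0],0.072],[[0,0.0202,0.0082],[0,0,0],0.072],[[0,0.0202,0.0082],[0,0,0],0.072],[[0,0.0202,0.0082],[0,0,0],0.072],[[0,0.0202,0.0082],[0,0,0],0.072]]'
python3 -m crank '[[[0,0,0],[-0.098,0,0],0.072],[[0,0,0],[-0.098,0,0],0.072],[[0,0,0],[-0.098,0,0],0.072],[[0,0,0],[-0.098,0,0],0.072],[[0,0,0],[-0.098,0,0],0.072],[[0,0,0],[-0.098,0,0],0.072],[[0,0,0],[-0.098,0,0],0.072],[[0,0,0],[-0.098,0,0],0.072]]'
python3 -m crank '[[[0,0,0],[-0.098,0,0],0.072],[[0,0,0],[-0.098,0,0],0.072],[[0,0,0],[-0.098,0,0],0.072],[[0,0,0],[-0.098,0,0],0.072],[[0,0,0],[-0.098,0,0],0.072],[[0,0,0],[-0.098,0,0],0.072],[[0,0,0],[-0.098,0,0],0.072],[[0,0,0],[0,0,0],0.072]]'
python3 -m crank '[[[0,0,0],[0,0,0],0.072],[[0,0,0],[0,0,0],0.072],[[0,0,0],[0,0,0],0.072],[[0,0,0],[0,0,0],0.072],[[0,0,0],[0,0,0],0.072],[[0,0,0],[0,0,0],0.072],[[0,0,0],[0,0,0],0.072],[[0,0,0],[0,0,0],0.072]]'
python3 - <<'E'
from h import *
from workcell import ctrl,vision
o=ctrl.get_obs(); r=vision.get_image("wrist")
cv2.imwrite("pics/w9.png",r["img"]); need(o,[681.5,-12.8,131],-0.089-.107+1.571); print(o["qpos"])
E
```

```text
[682.27002031 -12.13892843 175.        ]
t: 12.65
ee_pos: [682.8, -13.2, 257.4]
orientation: [1.274, 1.167, -1.276]
ft_force: [0.6, 0.8, 0.6]
width: 72.3
t: 13.32
ee_pos: [681.9, -12.7, 257.4]
orientation: [0.68, 1.463, -0.681]
ft_force: [0.2, 0.5, -0.6]
width: 71.9
t: 13.98
ee_pos: [681.9, -12.6, 257.5]
orientation: [0.146, 1.568, -0.146]
ft_force: [0.2, -0.2, -0.5]
width: 72.0
t: 14.65
ee_pos: [682.3, -12.6, 258.7]
orientation: [0.149, 1.566, -0.149]
ft_force: [-0.7, 0.2, -1.0]
width: 71.8
tool axes
 [[0.0001, 0.1888, 0.982], [-0.0, 0.982, -0.1888], [-1.0, 0.0, 0.0001]] pos [682.3 -12.6 258.7] F [-0.7  0.2 -1. ] w 71.8
shift tool mm [127.7  -0.3  -0.8]
turn tool [ 0.0059  0.0001 -0.    ]
turn tool [-3.1357e+00  0.0000e+00  1.0000e-04]
[-3.59489856e-02  4.73615518e-01  1.46144677e+00  1.73986747e-07
  1.20647153e+00 -1.41681415e+00]
```

View pics/w9.png

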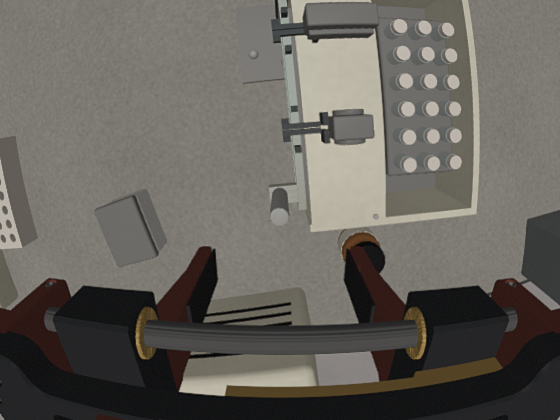

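```bash

python3 - <<'E'
from h import *
from workcell import ctrl,vision
o=ctrl.get_obs(); r=vision.get_image("wrist")
print(wplane(r,o,(280,216),175))
E
python3 -m crank '[[[0.02,0,0],[0,0,0],0.072],[[0.02,0,0],[0,0,0],0.072],[[0.02,0,0],[0,0,0],0.072],[[0.02,0,0],[0,0,0],0.072],[[0.02,0,0],[0,0,0],0.072],[[0.02,0,0],[0,0,0],0.072],[[0.007,0,0],[0,0,0],0.072],[[0,0,0],[0,0,0],0.072]]'
python3 - <<'E'
from h import *
from workcell import ctrl,vision
o=ctrl.get_obs(); r=vision.get_image("wrist")
cv2.imwrite("pics/w10.png",r["img"]); need(o,[681.5,-12.8,131],-0.089-.107+1.571); print(o["qpos"])
E
```

```text
[680.5292715  -12.31077696 175.        ]
t: 15.42
ee_pos: [680.9, -12.6, 129.6]
orientation: [0.149, 1.569, -0.149]
ft_force: [0.2, 0.1, 0.7]
width: 71.8
tool axes
 [[-0.0038, 0.1887, 0.982], [0.0001, 0.982, -0.1887], [-1.0, -0.0006, -0.0038]] pos [680.9 -12.6 129.6] F [0.2 0.1 0.7] w 71.8
shift tool mm [-1.4 -0.1  0.6]
turn tool [ 0.0059 -0.0038  0.0006]
turn tool [-3.1356e+00 -9.0000e-04 -5.9000e-03]
[-3.59891936e-02  6.10326425e-01  1.55165498e+00  7.76429189e-07
  9.83433398e-01 -1.41693824e+00]
```

View pics/w10.png

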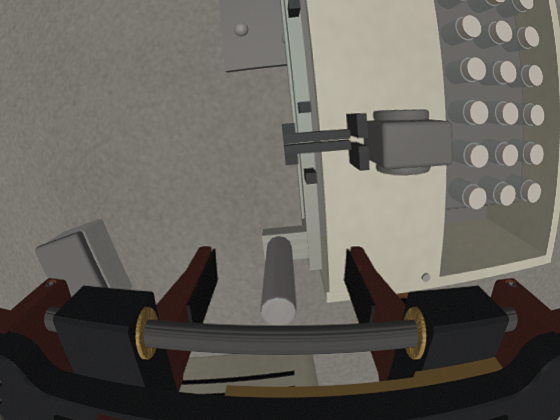

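```bash

python3 -m crank '[[[0,0,0],[0,0,0],0.05],[[0,0,0],[0,0,0],0.03],[[0,0,0],[0,0,0],0.008],[[0,0,0],[0,0,0],0.008],[[0,0,0],[0,0,0],0.008],[[0,0,0],[0,0,0],0.008],[[0,0,0],[0,0,0],0.008],[[0,0,0],[0,0,0],0.008]]'
python3 -m crank '[[[0,0,0],[0,0,0],0.008],[[0,0,0],[0,0,0],0.008],[[0,0,0],[0,0,0],0.008],[[0,0,0],[0,0,0],0.008],[[0,-0.00824,-0.00017],[0.04,0,0],0.008],[[0,-0.00824,-0.00017],[0.04,0,0],0.008],[[0,-0.00824,-0.00017],[0.04,0,0],0.008],[[0,-0.00824,-0.00017],[0.04,0,0],0.008]]'
python3 - <<'E'
from h import *
from workcell import ctrl,vision
o=ctrl.get_obs(); r=vision.get_image("wrist")
cv2.imwrite("pics/w11.png",r["img"]); need(o,[681.5,-12.8,131])
E
```

```text
t: 16.13
ee_pos: [682.3, -12.6, 131.7]
orientation: [0.149, 1.566, -0.149]
ft_force: [1.2, 1.0, -0.2]
width: 22.4
t: 16.8
ee_pos: [673.5, -44.3, 131.7]
orientation: [0.276, 1.553, -0.275]
ft_force: [0.1, 0.7, 0.2]
width: 15.6
tool axes
 [[0.0002, 0.3444, 0.9388], [0.0006, 0.9388, -0.3444], [-1.0, 0.0006, 0.0]] pos [673.5 -44.3 131.7] F [0.1 0.7 0.2] w 15.6
shift tool mm [ 0.7 32.3 -3.4]
```

View pics/w11.png

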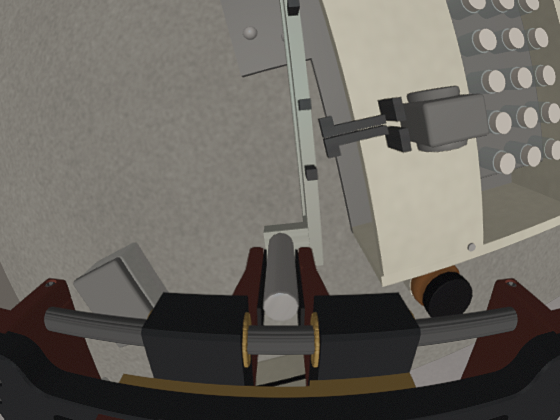

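```bash

python3 -m crank '[[[0,-0.0165,-0.0007],[0.08,0,0],0.008],[[0,-0.0165,-0.0007],[0.08,0,0],0.008],[[0,-0.0165,-0.0007],[0.08,0,0],0.008],[[0,-0.0165,-0.0007],[0.08,0,0],0.008],[[0,-0.0165,-0.0007],[0.08,0,0],0.008],[[0,-0.0165,-0.0007],[0.08,0,0],0.008],[[0,-0.0165,-0.0007],[0.08,0,0],0.008],[[0,-0.0165,-0.0007],[0.08,0,0],0.008]]'
python3 - <<'E'
from h import *
from workcell import ctrl,vision
o=ctrl.get_obs(); r=vision.get_image("wrist")
cv2.imwrite("pics/w12.png",r["img"]); need(o,[681.5,-12.8,131])
E
```

```text
t: 17.52
ee_pos: [592.9, -146.0, 131.7]
orientation: [0.774, 1.428, -0.773]
ft_force: [1.0, 0.9, -0.7]
width: 15.8
tool axes
 [[0.0014, 0.8375, 0.5464], [0.0003, 0.5464, -0.8375], [-1.0, 0.0014, 0.0005]] pos [ 592.9 -146.   131.7] F [ 1.   0.9 -0.7] w 15.8
shift tool mm [  0.9 147.  -63.2]
```

View pics/w12.png

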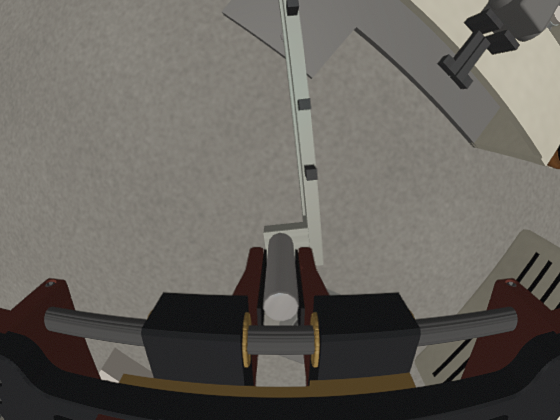

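```bash

python3 -m crank '[[[0,-0.0165,-0.0007],[0.08,0,0],0.008],[[0,-0.0165,-0.0007],[0.08,0,0],0.008],[[0,-0.0165,-0.0007],[0.08,0,0],0.008],[[0,-0.0165,-0.0007],[0.08,0,0],0.008],[[0,-0.0165,-0.0007],[0.08,0,0],0.008],[[0,-0.0165,-0.0007],[0.08,0,0],0.008],[[0,-0.0165,-0.0007],[0.08,0,0],0.008],[[0,-0.0165,-0.0007],[0.08,0,0],0.008]]'
python3 -m crank '[[[0,-0.0082,-0.0002],[0.04,0,0],0.008],[[0,-0.0041,0],[0.02,0,0],0.008],[[0,0,0],[0,0,0],0.008],[[0,0,0],[0,0,0],0.008],[[0,0,0],[0,0,0],0.008],[[0,0,0],[0,0,0],0.008],[[0,0,0],[0,0,0],0.008],[[0,0,0],[0,0,0],0.008]]'
python3 - <<'E'
from h import *
from workcell import ctrl,vision
for n in("wrist","top","scene"):
    o=ctrl.get_obs(); r=vision.get_image(n); cv2.imwrite(f"pics/{n}13.png",r["img"])
need(o,[681.5,-12.8,131])
v=o["ee_pos"][:2]-np.array([479.3,27]);print(np.linalg.norm(v),-np.arctan2(v[1],v[0])-.089-.107,o["qvel"])
E
```

```text
t: 18.23
ee_pos: [467.2, -179.7, 131.7]
orientation: [1.254, 1.178, -1.253]
ft_force: [1.8, -1.7, -4.0]
width: 15.8
t: 18.9
ee_pos: [455.7, -178.7, 131.7]
orientation: [1.294, 1.15, -1.294]
ft_force: [0.6, -5.4, -4.2]
width: 15.6
tool axes
 [[0.001, 0.9932, -0.1164], [-0.0011, -0.1164, -0.9932], [-1.0, 0.0011, 0.001]] pos [ 455.7 -178.7  131.7] F [ 1.8 -4.7 -4.5] w 15.3
shift tool mm [   0.7  205.  -191.1]
207.04795788448158 1.4891868538616289 [ 1.13179372e-03 -2.81508742e-04  7.41274478e-05  3.01131861e-04
  8.01000641e-04  1.65393384e-04]
```

View pics/wrist13.png

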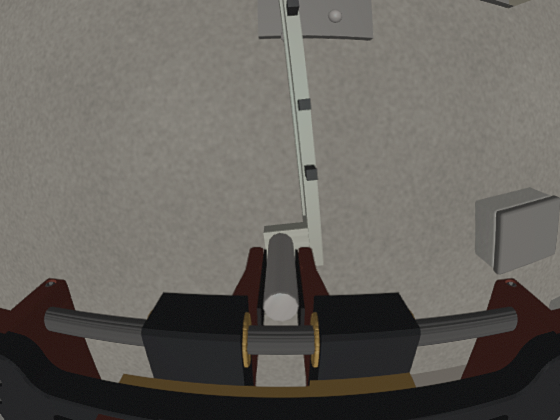

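View pics/top13.png

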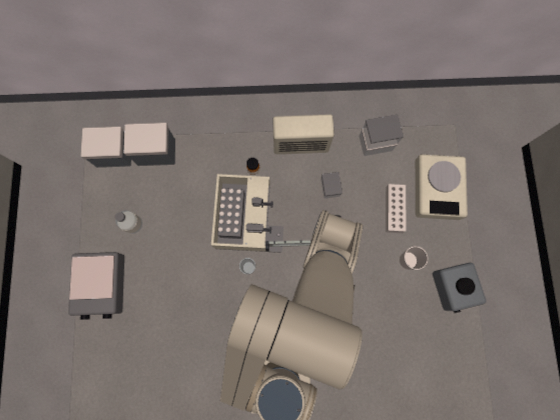

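View pics/scene13.png

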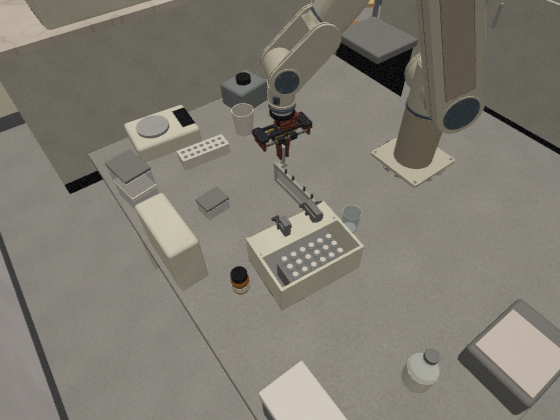

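```bash
python3 -c "
from workcell import workorder,ctrl
print(workorder.close_job()); o=ctrl.get_obs(); print(o['t'],o['ee_pos'],o['width'],o['ft_force'])"
```

```text
the job is handed in; nothing more can be done
None
the job is handed in; nothing more can be done
```

I opened the rack bay and handed the job in at about 19 s of the 62 s allowed, with the gripper still holding the gate open.

- **Catches:** I squeezed the round-button catch first (jaws stopped at 29.0 mm), then the long-bar catch (28.9 mm). Fully in is 30 mm over the tabs, so both readings match to about 1 mm. The wrist picture taken after both squeezes shows the tabs in.
- **Gate:** I gripped the post and swung the gate past its detent. From the tool position it stands at about 1.49 rad. The jaws read 15.3–15.8 mm on the 16 mm post, the wrist force is about 7 N, and the joints are still.
- **Other things on the bench:** The final top and scene pictures show them where they stood, judged by eye and not measured.

The picture fits of the bay differed by about 2 mm between cameras, and by up to 8 mm on the catch housings. I centred on each catch with the wrist camera before squeezing, and the final post radius came out at 207 mm against the stated 206 mm. I could not read the catch and gate joints directly, and the hand-in gave no verdict. The state could not be read after it.

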